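# Set the macro rail's knob to its marker and lock it

### The job

Unlock the macro rail by pulling its lock lever fully over towards the robot, then turn the knob on the sloped head until its beak points exactly at the raised nib on the marker collar, and push the lever fully back over to lock the rail. Leave the marker collar where it was set, and do not shift the other things on the shelf.

Things in the scene. Friction and masses are not known exactly. Their poses are not given: they have to be found in the camera images.
- rail: aluminium macro rail fixed to the shelf, about 380 mm along its own y, 110 mm wide, bed top 55 mm high. Origin on the shelf under the middle; x points away from the robot (turned up to 0.35 rad), z up. At its -y end a drive head with a sloped face carries the knob, in the middle a carriage carries a black lens, at the +y end (y 150 mm) stands the lock lever.
- head (a point): centre of the sloped face of the drive head (92 x 92 mm), where the knob's axis meets it: in the rail's frame x 0, y -145, z 85 mm. z is the knob's axis, out of the face, leaning 0.61 rad (35 deg) from vertical towards the rail's -y. x along the rail's x. The ring collar lies on this face round the knob.
- lens (a point): top of the black lens lying on the carriage along the rail (66 mm across, 70 mm long, top 149 mm high). The point is over the middle of its length. The carriage slides along the rail's y, driven by the knob, 10 mm per rad.
- knob (a joint): knob angle about the axis of the sloped face, rad, growing anticlockwise seen from outside; 0 with the beak along the rail's +x. Range -1.2 to 2.0; stays where left, friction 0.06 N m. Knob: black skirt 42 mm across up to 10 mm above the face; on it a bar grip 42 mm long, 12 mm wide, 10 to 45 mm above the face; a beak low at one end; a white line on top from the middle to the beak's end.
- knob_axis (a point): point on the knob's axis 34 mm above the sloped face (11 mm below the top of the bar grip). Turns with the knob: z along the axis, up out of the face; x along the bar towards the beak; y across the 12 mm width of the bar.
- knob_tip (a point): tip of the knob's aluminium beak (its pointer, a block 5 mm wide standing 10 to 22 mm above the face): 30 mm from the axis, 13 mm above the sloped face. Same axes as knob_axis.
- nib (a point): where the beak's tip lies when the knob is on the mark: inner end of the nib, 30 mm from the knob's axis, 13 mm above the sloped face. The nib is an aluminium block 12 x 5 mm (top 13 mm above the face) on the black marker collar, a flat ring 84 mm across, 6 mm high, stiff (0.6 N m), which is to stay as set. x points outward from the knob's axis, z along it.
- lock (a joint): lock lever angle, rad: 0 = unlocked, leaning 0.5 rad from upright towards the rail's -x (the robot); 1.0 = locked, leaning 0.5 rad towards the rail's +x (away). It has stops at both ends, stays where it is left, friction 0.06 N m (1 N at its tip).
- lock_tip (a point): centre of the lever's round end, a ball 26 mm across on a 10 mm stick. It moves on a circle of radius 70 mm about a hinge along the rail's y, at x 0, y 150, z 77 mm in the rail's frame: 138 mm high at either end, 147 mm upright. The black block under it is 70 x 50 mm, its top 80 mm high (90 mm at the hinge).
- body_cap: white plastic body cap lying flat, 60 mm across, 13 mm high; origin at the centre of its underside. Not part of the job.
- tub: desiccant tub, a round tub 42 mm across, 28 mm high; origin at the centre of its underside. Not part of the job.
- hood: orange lens hood, an open flared ring 84 mm across, 45 mm high; origin at the centre of its underside. Not part of the job.
- spare_lens: black lens standing on end, 72 mm across, 75 mm high; origin at the centre of its underside. Not part of the job.
- rear_cap: grey rear cap lying flat, 56 mm across, 17 mm high; origin at the centre of its underside. Not part of the job.
- brush: lens brush lying flat, 150 mm long. Not part of the job.
- dispenser: press-top push dispenser of desiccant tubs, foot 85 x 85 mm, 183 mm high, 1.2 kg; origin at the centre of its underside. Not part of the job.

How it is judged:
By the outcome, as a careful person would: the job done as asked, in the order asked, and still so for the second after the job is handed in, with the robot touching nothing.
It also fails if it takes over 72 s, if anything falls off the work surface, if the arm or the gripper's body presses on something with over 40 N, if the wrist force passes 120 N, or if a joint passes its speed limit or range.

### The arm

A 6-joint arm with a two-finger parallel gripper is mounted at the origin on the work surface. World frame = base frame: x ahead of the robot, y to its left, z up, the work surface at z = 0. Lengths are in m, angles in rad, forces in N, time in s.
With the tool pointing down it reaches from about 0.225 to 0.875 m from the base axis. Payload 3.4 kg.
Tool frame: the origin (TCP) lies midway between the tips of the shut fingers; the grasp point (between the pads) lies 19 mm behind it (manip.grip_point_offset is the distance from the TCP to the grasp point, in m); z points along the fingers, y is the line along which they close (so a half turn about z gives the same grasp; the last joint's range is limited). The gripper opens to 85 mm and grips with 20 to 120 N. Pads are 22 mm wide; open, the fingers measure 114 mm over their backs; the gripper's body (76 mm by 85 mm) begins 54 mm behind the grasp point. The pads swing forward as they close: fully open they stand 13 mm farther back than shut.
Start: joints at [-1.256, 0.276, 1.505, -0, 1.361, -0.121], TCP at [0.243, -0.521, 0.231] pointing down, gripper open.
Joint ranges: [-2.89, 2.89], [-0.75, 2.08], [0.22, 2.7], [-1.18, 4.32], [0.11, 2.71], [-2.7, 2.7]. Speed limits (rad/s): [2.57, 2.57, 3.14, 3.14, 3.14, 3.14].

### API

Orientations are given as a unit quaternion [w, x, y, z].
In Python, from rig import manip gives the robot as it stands.
- The arm moves only by the shell command python3 -m handwheel 'ROWS' [FORCE]. ROWS is JSON, a list of rows, each an object with "translation": the shift along the tool's x, y, z in m, a list of three; "angular": the turn, a rotation vector about the tool's x, y, z in degrees, a list of three; "hand": the closure, from 0 (fully open) to 1 (shut). A call has 1 to 10 rows; each row shifts and turns the commanded pose from where the row before left it, along the tool's axes as they then stand; what a row does not reach is not made up. A row lasts 1/12 s, in which the tool goes at most 41.7 mm and 7.16 degrees, less where a joint would pass 70% of its speed; a pose out of reach is approached as far as the arm can. A call with a gripper value outside its range is refused whole. The fingers move at their own pace and stop on an object; FORCE is the grip in N (left out, the last holds). Time passes only in rows, so rows that do not move let the fingers close. It gives the time, the measured TCP pose, the force, the opening and the grip force at its end, in the units of the state.
- manip.get_state(): the state, without advancing time (a new reading comes with each control period).
- manip.get_image(name): name is "side" or "top"; returns the picture (384x512x3 uint8, red, green, blue); there is no depth.
- manip.camera_info(name): a dict with "camera_matrix" (3x3 intrinsics, pixels), "k1" (the pictures are not rectified: a ray, as slopes to the right and down, at radius r is drawn at 1 + k1 r^2 times it, then the intrinsics apply), "eye" and "orientation" of the camera in the world. Camera axes: x right, y down, z forward; pixel columns grow to the right and rows downward; lengths in m; the calibration is good to about 2 mm. A picture is of the moment at which its call begins. camera_info takes no time and is no camera call.
- manip.sign_off(): hands the job in; it is judged then, once.
The state is a dict: "clock": time; "qpos": joint angles; "qd": joint speeds; "effort": joint torques, N m; "position": TCP position; "ee_rot": TCP orientation; "contact_force": force on the tool from outside, world axes, zero at the start; "moment": the same for the moment, N m; "width": finger opening in m; "gripper_force": force on a finger pad.
Only numpy, scipy, OpenCV 4.12 (cv2) and the standard library are available. Lean on these libraries where they do the work, as an engineer would, in place of code of your own. Each camera call takes 0.05 s, during which the arm holds its last target. There are 200 camera calls.

## Working session

There is one attempt and no reset: what is moved stays moved. The work goes in short steps, Python scripts to look and compute and a shell command to move; the robot and the scene stay as the last step left them, time stands still between calls to the robot, and variables do not carry over. Pictures are saved under pics/ and viewed, at most 10 in all, crops included, and the job is handed in when it is done.

```bash
mkdir -p pics; ls; python3 - <<'E'
from rig import manip
import cv2
for n in("side","top"):
    i=manip.get_image(n); cv2.imwrite(f"pics/{n}0.png",cv2.cvtColor(i,cv2.COLOR_RGB2BGR)); print(n,manip.camera_info(n))
print(manip.get_state(), manip.grip_point_offset)
E
```

```text
pics
side {'camera_matrix': array([[374.9101423 ,   0.        , 256.71465845],
       [  0.        , 374.9101423 , 190.08716514],
       [  0.        ,   0.        ,   1.        ]]), 'k1': -0.08801537704061717, 'eye': array([ 0.38968588, -0.72734033,  0.57947115]), 'orientation': array([-0.50063901,  0.85653871, -0.10735217,  0.06463389])}
top {'camera_matrix': array([[491.5142255 ,   0.        , 255.73852716],
       [  0.        , 491.5142255 , 193.93147104],
       [  0.        ,   0.        ,   1.        ]]), 'k1': -0.1216194390773984, 'eye': array([0.5348937 , 0.07763273, 1.27698251]), 'orientation': array([-0.01360428,  0.70867992, -0.70536349,  0.00707453])}
{'clock': 0.1, 'qpos': array([-1.25601091e+00,  2.76532554e-01,  1.50599705e+00,  2.69150924e-07,
        1.36071586e+00, -1.20992619e-01]), 'qd': array([ 1.87975220e-03, -2.19016677e-03, -3.62830271e-03,  2.33203912e-03,
       -7.16656934e-05, -4.82287965e-04]), 'effort': array([ 1.72050677e-03, -4.17699265e+01, -2.46405369e+01, -1.55062480e-05,
        5.81884815e-03,  2.82482944e-06]), 'position': array([ 0.24256874, -0.52081081,  0.23052954]), 'ee_rot': array([-8.22540968e-04,  9.76355626e-01,  2.16168936e-01, -7.98194211e-05]), 'contact_force': array([ 0.8984848 , -0.07491615,  1.26226572]), 'moment': array([0.02597536, 0.01499318, 0.03470186]), 'gripper_force': 0.0, 'width': 0.08551706924400604} 0.0187
```

View pics/side0.png

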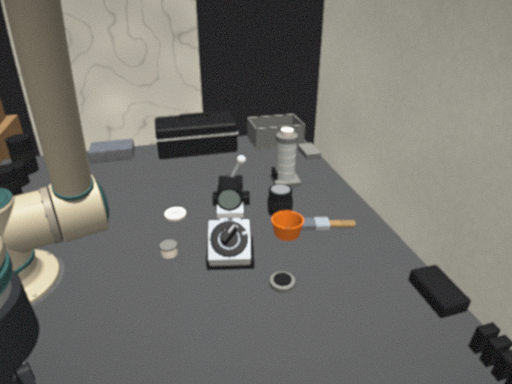

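View pics/top0.png

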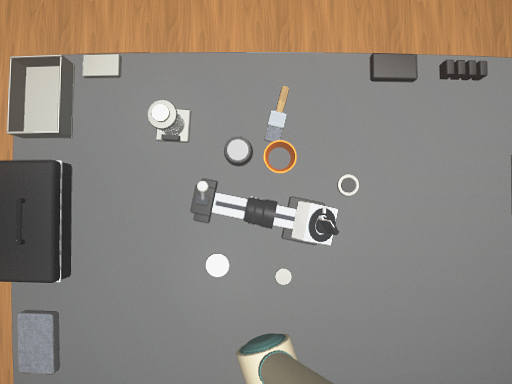

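Side: knob about (230,240), lever ball about (241,159), leaning away. Top: ball about (203,187), knob about (322,225), lens (262,212), hood (280,156), rear cap (348,185), tub (283,277).

```bash
cat > h.py <<'E'
import numpy as np, cv2
from rig import manip
from scipy.spatial.transform import Rotation as R
def Q(q): return R.from_quat(np.r_[q[1:],q[0]])
I={n:manip.camera_info(n) for n in("side","top")}
def D(c): return np.array([c["k1"],0,0,0])
def ray(n,px):
    c=I[n]; p=cv2.undistortPoints(np.array([[px]],float),c["camera_matrix"],D(c))[0,0]
    return c["eye"],Q(c["orientation"]).apply(np.r_[p,1])
def plane(n,px,z): 
    e,d=ray(n,px); return e+d*(z-e[2])/d[2]
def tri(a,b):
    A=[];y=[]
    for n,p in(("side",a),("top",b)):
        e,d=ray(n,p); d=d/np.linalg.norm(d); P=np.eye(3)-np.outer(d,d); A.append(P);y.append(P@e)
    return np.linalg.lstsq(np.vstack(A),np.hstack(y),rcond=None)[0]
def proj(n,X):
    c=I[n]; p=Q(c["orientation"]).inv().apply(np.atleast_2d(X)-c["eye"])
    return cv2.projectPoints(p,np.zeros(3),np.zeros(3),c["camera_matrix"],D(c))[0][:,0]
def crop(n,x,y,w,h,s,f):
    i=cv2.cvtColor(manip.get_image(n),cv2.COLOR_RGB2BGR)[y:y+h,x:x+w]
    cv2.imwrite(f,cv2.resize(i,None,fx=s,fy=s,interpolation=cv2.INTER_CUBIC))
E
python3 - <<'E'
from h import *
a=cv2.cvtColor(manip.get_image("side"),cv2.COLOR_RGB2BGR)[145:275,195:265]
b=cv2.cvtColor(manip.get_image("top"),cv2.COLOR_RGB2BGR)[170:260,185:345]
A=cv2.resize(a,None,fx=4.5,fy=4.5,interpolation=cv2.INTER_CUBIC);B=cv2.resize(b,None,fx=3,fy=3,interpolation=cv2.INTER_CUBIC)
c=np.zeros((590,800,3),np.uint8); c[:585,:315]=A; c[:270,320:800]=B
B2=cv2.resize(b[20:80,95:155],None,fx=5.1,fy=5.1,interpolation=cv2.INTER_CUBIC); c[275:581,320:626]=B2
cv2.imwrite("pics/c1.png",c)
print(tri((241,159),(203,187)),plane("top",(203,187),.138))
E
```

```text
[0.58498454 0.21033386 0.14079247] [0.58375271 0.21092864 0.138     ]
```

View pics/c1.png

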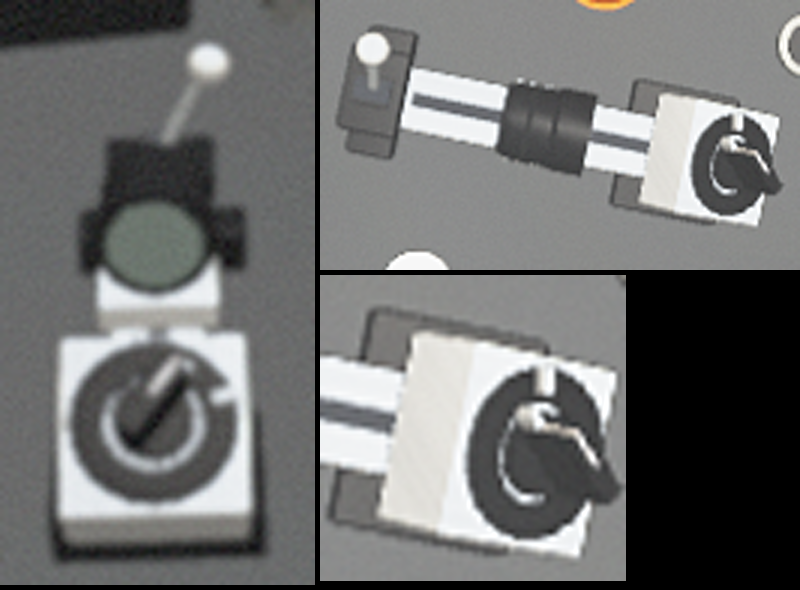

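```bash
cat >> h.py <<'E'
def S(x,y): return (195+(x+.5)/4.5-.5,145+(y+.5)/4.5-.5)
def T(x,y): return (185+(x-320+.5)/3-.5,170+(y+.5)/3-.5)
def T2(x,y): return (280+(x-320+.5)/5.1-.5,190+(y-275+.5)/5.1-.5)
def frames(o,yaw):
    Rr=R.from_euler('z',yaw); Rh=Rr*R.from_euler('x',.61)   # z leans to -y
    return Rr,Rh,np.array([*o,0])+Rr.apply([0,-.145,.085])
def inface(n,px,h,Rh,hd):
    e,d=ray(n,px); e=Rh.inv().apply(e-hd); d=Rh.inv().apply(d); return (e+d*(h-e[2])/d[2])
E
python3 - <<'E'
from h import *
ball=tri(S(209,62),T(372,48)); print("ball",ball)
p,q=plane("top",T(415,99),.055),plane("top",T(645,145),.055)
d=p-q; print("yaw slot",np.arctan2(-d[0],d[1]))
hc=tri(S(155,422),T2(537,452)); print("head",hc)   # on axis h=6
# solve yaw from ball-head: 
v=ball[:2]-hc[:2]; zc=.006; vr=np.array([.0336,.295+zc*np.sin(.61)])
yaw=np.arctan2(v[1],v[0])-np.arctan2(vr[1],vr[0]); print("yaw bh",yaw,np.linalg.norm(v),np.linalg.norm(vr))
Rr=R.from_euler('z',yaw)
o1=(ball-Rr.apply([.0336,.15,.138]))[:2]; o2=(hc-Rr.apply([0,-.145-zc*np.sin(.61),0]))[:2]; print(o1,o2)
o=(o1+o2)/2; Rr,Rh,hd=frames(o,yaw); print("hd",hd)
for n,px,h in [("side",S(155,422),.006),("top",T2(537,452),.006),("side",S(213,400),.013),("side",S(233,394),.013),("top",T2(543,369),.013),("top",T2(543,393),.013),
  ("side",S(60,337),0),("side",S(245,337),0),("side",S(257,515),0),("side",S(62,517),0),("side",S(180,360),.045),("side",S(150,390),.045),("side",S(130,440),.045),("side",S(185,365),.045)]:
    x=inface(n,px,h,Rh,hd); print(n,h,(x*1e3).round(1),"ang",np.arctan2(x[1],x[0]).round(3))
E
```

```text
ball [0.58689661 0.21284454 0.14139244]
yaw slot -0.19245017095041686
head [ 0.49690588 -0.07255418  0.08630248]
yaw bh -0.19333374069076092 0.29925033530284273 0.3003227017481729
[0.52510287 0.07209479] [0.52542535 0.07311752]
hd [ 0.49740503 -0.06969238  0.085     ]
side 0.006 [ 0.2 -2.7  6. ] ang -1.485
top 0.006 [0.  1.3 6. ] ang 1.569
side 0.013 [28.5  5.2 13. ] ang 0.179
side 0.013 [38.3  7.9 13. ] ang 0.204
top 0.013 [38.8 14.2 13. ] ang 0.35
top 0.013 [27.8 11.2 13. ] ang 0.384
side 0 [-46.5  45.1   0. ] ang 2.372
side 0 [45.6 42.2  0. ] ang 0.748
side 0 [ 47.9 -48.8   0. ] ang -0.795
side 0 [-44.8 -46.7   0. ] ang -2.336
side 0.045 [13.4 14.3 45. ] ang 0.818
side 0.045 [-0.8 -0.1 45. ] ang -3.022
side 0.045 [-10.3 -24.   45. ] ang -1.976
side 0.045 [15.6 11.7 45. ] ang 0.642
```

```bash
cat >> h.py <<'E'
YAW=-.193; O=(.5252,.0726); Rr,Rh,HD=frames(O,YAW)
def rail(x,y,z): return np.array([*O,0])+Rr.apply(np.array([x,y,z])/1e3)
DOWN=Rr*R.from_euler('x',np.pi)      # tool x along rail x, z down
def knobpose(a,h):                    # tool x along beak, tip h mm above face
    r=Rh*R.from_euler('z',a)*R.from_euler('x',np.pi); return HD+Rh.apply([0,0,h/1e3]),r
def go(p,r):
    s=manip.get_state(); c=Q(s["ee_rot"]); 
    print("t",round(s["clock"],2),"pos",s["position"].round(4),"F",s["contact_force"].round(1),"w",round(s["width"],4),
     "\nrot deg",(c.inv()*r).as_rotvec(degrees=True).round(2),"\ntrans now mm",(c.inv().apply(p-s["position"])*1e3).round(1),"\ntrans after rot",(r.inv().apply(p-s["position"])*1e3).round(1))
E
python3 -c "
from h import *
go(rail(75,150,230),DOWN)
for px in [(165,125),(238,150)]: print((Rr.inv().apply(plane('top',px,.05)-rail(0,0,0))*1e3).round())"
```

```text
t 0.2 pos [ 0.2426 -0.521   0.2307] F [ 0.  -0.3 -0.1] w 0.0854 
rot deg [-7.000e-02  1.000e-02  3.603e+01] 
trans now mm [ 655.6 -496.     1.4] 
trans after rot [ 2.385e+02 -7.867e+02  7.000e-01]
[168. 284.  50.]
[141.  90.  50.]
```

```bash
python3 -m handwheel '[{"translation":[0,0,0],"angular":[0,0,7.1],"hand":1},{"translation":[0,0,0],"angular":[0,0,7.1],"hand":1},{"translation":[0,0,0],"angular":[0,0,7.1],"hand":1},{"translation":[0,0,0],"angular":[0,0,7.1],"hand":1},{"translation":[0,0,0],"angular":[0,0,7.1],"hand":1},{"translation":[0,0,0],"angular":[0,0,0.5],"hand":1},{"translation":[12,0,0],"angular":[0,0,0],"hand":1}]' 20; python3 -c "
from h import *
go(rail(75,150,230),DOWN)"
```

```text
clock: 0.78
position: [0.2779, -0.5282, 0.2315]
ee_rot: [-0.001, 0.995, -0.097, -0.003]
contact_force: [-0.8, -0.6, -0.2]
width: 0.0006
gripper_force: 0.0
t 0.78 pos [ 0.2779 -0.5282  0.2315] F [-0.8 -0.6 -0.2] w 0.0006 
rot deg [-0.04  0.36 -0.12] 
trans now mm [ 2.007e+02 -7.875e+02  7.000e-01] 
trans after rot [ 202.4 -787.1    1.5]
```

```bash
R1='x'; python3 -m handwheel '[{"translation":[0.01,-0.0393,0],"angular":[0,0,0],"hand":1},{"translation":[0.01,-0.0393,0],"angular":[0,0,0],"hand":1},{"translation":[0.01,-0.0393,0],"angular":[0,0,0],"hand":1},{"translation":[0.01,-0.0393,0],"angular":[0,0,0],"hand":1},{"translation":[0.01,-0.0393,0],"angular":[0,0,0],"hand":1},{"translation":[0.01,-0.0393,0],"angular":[0,0,0],"hand":1},{"translation":[0.01,-0.0393,0],"angular":[0,0,0],"hand":1},{"translation":[0.01,-0.0393,0],"angular":[0,0,0],"hand":1},{"translation":[0.01,-0.0393,0],"angular":[0,0,0],"hand":1},{"translation":[0.01,-0.0393,0],"angular":[0,0,0],"hand":1}]'; python3 -m handwheel '[{"translation":[0.01,-0.0393,0],"angular":[0,0,0],"hand":1},{"translation":[0.01,-0.0393,0],"angular":[0,0,0],"hand":1},{"translation":[0.01,-0.0393,0],"angular":[0,0,0],"hand":1},{"translation":[0.01,-0.0393,0],"angular":[0,0,0],"hand":1},{"translation":[0.01,-0.0393,0],"angular":[0,0,0],"hand":1},{"translation":[0.01,-0.0393,0],"angular":[0,0,0],"hand":1},{"translation":[0.01,-0.0393,0],"angular":[0,0,0],"hand":1},{"translation":[0.01,-0.0393,0],"angular":[0,0,0],"hand":1},{"translation":[0,0,0],"angular":[0,0,0],"hand":1}]'; python3 -c "
from h import *
go(rail(75,150,132),DOWN)"
```

```text
clock: 1.62
position: [0.4573, -0.1608, 0.2315]
ee_rot: [0.0, 0.996, -0.095, 0.0]
contact_force: [0.5, -0.5, 0.2]
width: -0.0001
gripper_force: 0.0
clock: 2.37
position: [0.5984, 0.1376, 0.2305]
ee_rot: [-0.003, 0.996, -0.092, 0.001]
contact_force: [0.1, 0.7, -0.4]
width: -0.0
gripper_force: 0.0
t 2.37 pos [0.5984 0.1376 0.2305] F [ 0.1  0.7 -0.4] w -0.0 
rot deg [-0.3  -0.08  0.52] 
trans now mm [ 16.2 -71.5  98.9] 
trans after rot [ 15.7 -72.2  98.5]
```

```bash
python3 -m handwheel '[{"translation":[0.008,-0.036,0],"angular":[0,0,0.5],"hand":1},{"translation":[0.008,-0.036,0],"angular":[0,0,0],"hand":1},{"translation":[0,0,0.033],"angular":[0,0,0],"hand":1},{"translation":[0,0,0.033],"angular":[0,0,0],"hand":1},{"translation":[0,0,0.033],"angular":[0,0,0],"hand":1},{"translation":[0,0,0],"angular":[0,0,0],"hand":1}]'; python3 -c "
from h import *
crop('side',195,145,70,130,4.5,'pics/s2.png')
go(rail(75,150,132),DOWN);go(rail(-9.4,150,132),DOWN)"
```

```text
clock: 2.87
position: [0.6204, 0.1972, 0.1249]
ee_rot: [0.002, 0.995, -0.099, -0.007]
contact_force: [-1.4, -0.3, -1.1]
width: -0.0002
gripper_force: 0.0
t 2.92 pos [0.6224 0.1974 0.1284] F [-0. -1.  0.] w -0.0001 
rot deg [ 0.21  0.49 -0.35] 
trans now mm [ 3.4 -8.9 -3.6] 
trans after rot [ 3.5 -8.8 -3.6]
t 2.92 pos [0.6224 0.1974 0.1284] F [-0. -1.  0.] w -0.0001 
rot deg [ 0.21  0.49 -0.35] 
trans now mm [-81.   -8.3  -2.9] 
trans after rot [-80.9  -8.8  -3.6]
```

```bash
python3 -m handwheel '[{"translation":[0,-0.009,-0.004],"angular":[0,0,0],"hand":1},{"translation":[-0.01,0,0],"angular":[0,0,0],"hand":1},{"translation":[-0.01,0,0],"angular":[0,0,0],"hand":1},{"translation":[-0.01,0,0],"angular":[0,0,0],"hand":1},{"translation":[-0.01,0,0],"angular":[0,0,0],"hand":1},{"translation":[-0.01,0,0],"angular":[0,0,0],"hand":1},{"translation":[-0.01,0,0],"angular":[0,0,0],"hand":1},{"translation":[-0.01,0,0],"angular":[0,0,0],"hand":1},{"translation":[0,0,0],"angular":[0,0,0],"hand":1}]'; python3 -c "
from h import *
go(rail(-9.4,150,132),DOWN)"
```

```text
clock: 3.67
position: [0.5551, 0.2213, 0.136]
ee_rot: [0.0, 0.995, -0.1, -0.002]
contact_force: [-0.5, -0.3, -0.6]
width: -0.0003
gripper_force: 0.0
t 3.67 pos [0.5551 0.2213 0.136 ] F [-0.5 -0.3 -0.6] w -0.0003 
rot deg [ 0.05  0.21 -0.42] 
trans now mm [-10.2   1.8   4. ] 
trans after rot [-10.2   1.7   4. ]
```

```bash
python3 -m handwheel '[{"translation":[-0.006,0,0],"angular":[0,0,0],"hand":1},{"translation":[-0.003,0,0],"angular":[0,0,0],"hand":1},{"translation":[0,0,0],"angular":[0,0,0],"hand":1},{"translation":[0,0,0],"angular":[0,0,0],"hand":1}]'; python3 -c "
from h import *
go(rail(-9.4,150,132),DOWN)"
```

```text
clock: 4.0
position: [0.5496, 0.2227, 0.1361]
ee_rot: [0.0, 0.995, -0.1, -0.0]
contact_force: [0.1, -1.2, 0.4]
width: -0.0003
gripper_force: 0.0
t 4.0 pos [0.5496 0.2227 0.1361] F [ 0.1 -1.2  0.4] w -0.0003 
rot deg [ 0.02  0.04 -0.47] 
trans now mm [-4.5  2.   4.1] 
trans after rot [-4.6  2.   4.1]
```

```bash
python3 -m handwheel '[{"translation":[-0.003,0,0.003],"angular":[0,0,0],"hand":1},{"translation":[-0.003,0,0],"angular":[0,0,0],"hand":1},{"translation":[0,0,0],"angular":[0,0,0],"hand":1},{"translation":[0,0,0],"angular":[0,0,0],"hand":1}]'; python3 -m handwheel '[{"translation":[-0.002,0,0],"angular":[0,0,0],"hand":1},{"translation":[0,0,0],"angular":[0,0,0],"hand":1},{"translation":[0,0,0],"angular":[0,0,0],"hand":1}]';python3 -c "
from h import *
crop('side',195,145,70,130,4.5,'pics/s2.png')
go(rail(-9.4,150,132),DOWN)"
```

```text
clock: 4.33
position: [0.5448, 0.2238, 0.1331]
ee_rot: [0.0, 0.995, -0.1, 0.001]
contact_force: [3.4, -0.5, -3.5]
width: 0.0001
gripper_force: 1.8
clock: 4.58
position: [0.5447, 0.224, 0.1335]
ee_rot: [-0.0, 0.995, -0.1, 0.003]
contact_force: [7.6, -2.1, -3.8]
width: 0.0001
gripper_force: 3.5
t 4.63 pos [0.5447 0.224  0.1334] F [ 6.8 -1.4 -4.4] w 0.0002 
rot deg [-0.04 -0.3  -0.47] 
trans now mm [0.6 2.3 1.4] 
trans after rot [0.5 2.3 1.4]
```

View pics/s2.png

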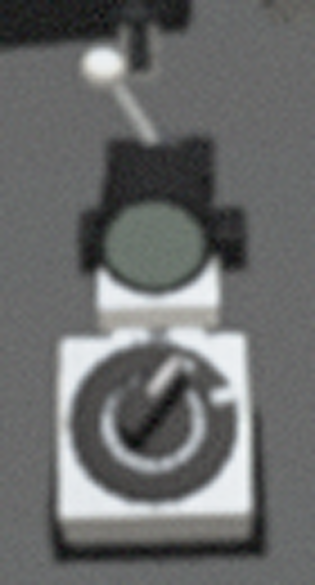

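Lever ball now at (103,65) in the crop, leaning to the robot, and the push stalled at the stop with 7.6 N. Retreat and head for the knob.

```bash
python3 -m handwheel '[{"translation":[0.015,0,0],"angular":[0,0,0],"hand":1},{"translation":[0.015,0,0],"angular":[0,0,0],"hand":1},{"translation":[0,0,-0.04],"angular":[0,0,0],"hand":1},{"translation":[0,0,-0.04],"angular":[0,0,0],"hand":0.6},{"translation":[0,0,-0.02],"angular":[0,0,0],"hand":0.4},{"translation":[0,0,0],"angular":[0,0,0],"hand":0.4}]'; python3 -c "
from h import *
go(*knobpose(.8,120));go(*knobpose(.8-np.pi,120)); print(manip.get_state()['qpos'].round(2))"
```

```text
clock: 5.13
position: [0.5734, 0.2192, 0.2392]
ee_rot: [-0.002, 0.995, -0.1, 0.004]
contact_force: [0.8, -0.2, -0.1]
width: 0.036
gripper_force: 0.0
t 5.13 pos [0.5734 0.2192 0.2392] F [ 0.8 -0.2 -0.1] w 0.036 
rot deg [ 33.04  13.33 -44.72] 
trans now mm [-16.5 367.2  54. ] 
trans after rot [-252.   218.  -164.4]
t 5.13 pos [0.5734 0.2192 0.2392] F [ 0.8 -0.2 -0.1] w 0.036 
rot deg [ 16.37 -40.57 128.81] 
trans now mm [-16.5 367.2  54. ] 
trans after rot [ 252.  -218.  -164.4]
[0.25 0.33 1.41 0.   1.39 2.02]
```

```bash
python3 -m handwheel '[{"translation":[-0.0018,0.041,0],"angular":[0,0,0],"hand":0.4},{"translation":[-0.0018,0.041,0],"angular":[0,0,0],"hand":0.4},{"translation":[-0.0018,0.041,0],"angular":[0,0,0],"hand":0.4},{"translation":[-0.0018,0.041,0],"angular":[0,0,0],"hand":0.4},{"translation":[-0.0018,0.041,0],"angular":[0,0,0],"hand":0.4},{"translation":[-0.0018,0.041,0],"angular":[0,0,0],"hand":0.4},{"translation":[-0.0018,0.041,0],"angular":[0,0,0],"hand":0.4},{"translation":[-0.0018,0.041,0],"angular":[0,0,0],"hand":0.4},{"translation":[-0.0018,0.039,0],"angular":[0,0,0],"hand":0.4},{"translation":[0,0,0],"angular":[0,0,0],"hand":0.4}]'; python3 -m handwheel '[{"translation":[0,0,0],"angular":[4.13,1.67,-5.59],"hand":0.4},{"translation":[0,0,0],"angular":[4.13,1.67,-5.59],"hand":0.4},{"translation":[0,0,0],"angular":[4.13,1.67,-5.59],"hand":0.4},{"translation":[0,0,0],"angular":[4.13,1.67,-5.59],"hand":0.4},{"translation":[0,0,0],"angular":[4.13,1.67,-5.59],"hand":0.4},{"translation":[0,0,0],"angular":[4.13,1.67,-5.59],"hand":0.4},{"translation":[0,0,0],"angular":[4.13,1.67,-5.59],"hand":0.4},{"translation":[0,0,0],"angular":[4.13,1.67,-5.59],"hand":0.4},{"translation":[0,0,0],"angular":[0,0,0],"hand":0.4}]'; python3 -c "
from h import *
go(*knobpose(.8,120)); print(manip.get_state()['qpos'].round(2))"
```

```text
clock: 5.97
position: [0.4794, -0.1438, 0.2324]
ee_rot: [0.002, 0.995, -0.104, -0.002]
contact_force: [-0.1, 0.7, 0.0]
width: 0.0513
gripper_force: 0.0
clock: 6.72
position: [0.4818, -0.1392, 0.2308]
ee_rot: [-0.267, 0.911, 0.283, 0.138]
contact_force: [1.1, -0.1, 0.2]
width: 0.0512
gripper_force: 0.0
t 6.72 pos [ 0.4818 -0.1392  0.2308] F [ 1.1 -0.1  0.2] w 0.0512 
rot deg [-0.36  0.37 -0.45] 
trans now mm [-16.3  19.3  40.3] 
trans after rot [-16.7  18.9  40.3]
[-0.78  0.3   1.64  0.49  1.58  0.09]
```

```bash
python3 -m handwheel '[{"translation":[-0.0165,0.019,0.01],"angular":[0,0.3,-0.4],"hand":0.4},{"translation":[0,0,0.03],"angular":[0,0,0],"hand":0.4},{"translation":[0,0,0.03],"angular":[0,0,0],"hand":0.4},{"translation":[0,0,0.03],"angular":[0,0,0],"hand":0.4},{"translation":[0,0,0],"angular":[0,0,0],"hand":0.4},{"translation":[0,0,0],"angular":[0,0,0],"hand":0.4}]'; python3 -c "
from h import *
go(*knobpose(.8,17))
crop('side',160,170,110,110,5,'pics/s3.png')"
```

```text
clock: 7.22
position: [0.4899, -0.1003, 0.1367]
ee_rot: [-0.266, 0.91, 0.286, 0.141]
contact_force: [0.7, 0.1, 0.6]
width: 0.0513
gripper_force: 0.0
t 7.22 pos [ 0.4899 -0.1003  0.1367] F [0.7 0.1 0.6] w 0.0513 
rot deg [-0.26  0.21  0.06] 
trans now mm [-1.5  3.9 43.4] 
trans after rot [-1.7  3.7 43.4]
```

View pics/s3.png

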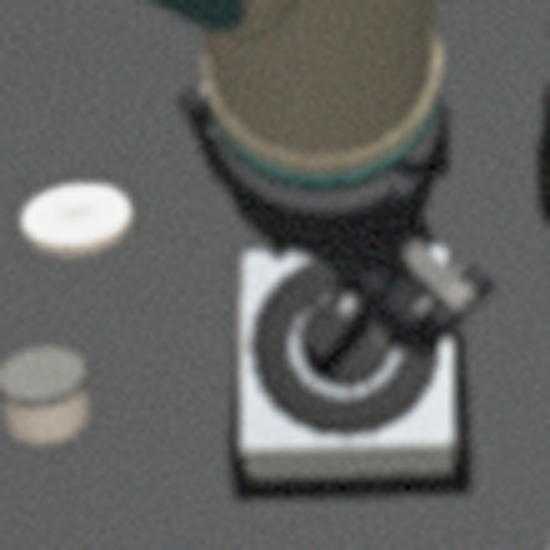

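The tilted gripper stands over the knob, right finger at about (440,290), bar running (320,365)–(370,310); the alignment is plausible.

```bash
python3 -m handwheel '[{"translation":[-0.0015,0.004,0.015],"angular":[0,0,0],"hand":0.4},{"translation":[0,0,0.015],"angular":[0,0,0],"hand":0.4},{"translation":[0,0,0.012],"angular":[0,0,0],"hand":0.4},{"translation":[0,0,0],"angular":[0,0,0],"hand":0.4},{"translation":[0,0,0],"angular":[0,0,0],"hand":0.4}]'; python3 -c "
from h import *
go(*knobpose(.8,17))"
```

```text
clock: 7.68
position: [0.4973, -0.083, 0.1014]
ee_rot: [-0.263, 0.91, 0.287, 0.143]
contact_force: [0.0, -1.0, -0.2]
width: 0.0512
gripper_force: 0.0
t 7.68 pos [ 0.4973 -0.083   0.1014] F [ 0.  -1.  -0.2] w 0.0512 
rot deg [0.04 0.1  0.18] 
trans now mm [-0.7 -2.7  3.9] 
trans after rot [-0.8 -2.7  3.9]
```

```bash
python3 -m handwheel '[{"translation":[-0.001,-0.002,0.003],"angular":[0,0,0],"hand":0.4},{"translation":[0,0,0],"angular":[0,0,0],"hand":0.7},{"translation":[0,0,0],"angular":[0,0,0],"hand":1},{"translation":[0,0,0],"angular":[0,0,0],"hand":1},{"translation":[0,0,0],"angular":[0,0,0],"hand":1},{"translation":[0,0,0],"angular":[0,0,0],"hand":1}]' 30; python3 -c "
from h import *
go(*knobpose(.8,17)); go(*knobpose(.28,17));print(manip.get_state()['moment'])
crop('side',160,170,110,110,5,'pics/s4.png')"
```

```text
clock: 8.18
position: [0.4948, -0.0794, 0.0992]
ee_rot: [-0.265, 0.91, 0.287, 0.143]
contact_force: [-2.7, -0.5, 6.1]
width: 0.0117
gripper_force: 35.1
t 8.18 pos [ 0.4948 -0.0794  0.0992] F [-2.7 -0.5  6.1] w 0.0117 
rot deg [-0.13  0.07  0.16] 
trans now mm [0.5 0.4 0.3] 
trans after rot [0.5 0.4 0.3]
t 8.18 pos [ 0.4948 -0.0794  0.0992] F [-2.7 -0.5  6.1] w 0.0117 
rot deg [-0.11  0.1  29.96] 
trans now mm [0.5 0.4 0.3] 
trans after rot [0.7 0.1 0.3]
[0.20653777 0.22544892 0.13930994]
```

View pics/s4.png

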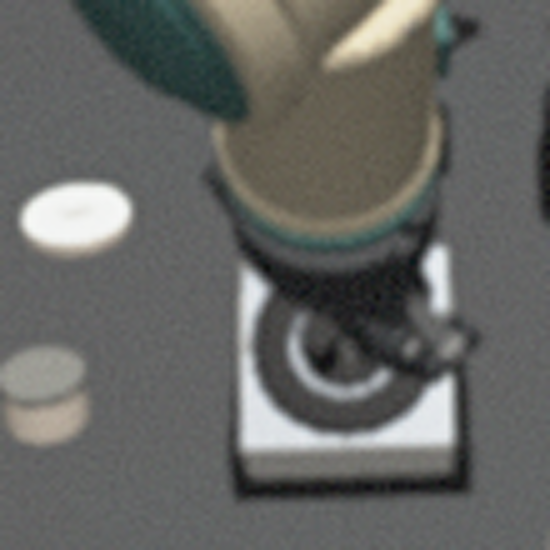

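Width 11.7 mm: gripped on the bar. Turn about 30° clockwise.

```bash
python3 -m handwheel '[{"translation":[0,0,0],"angular":[0,0,5],"hand":1},{"translation":[0,0,0],"angular":[0,0,5],"hand":1},{"translation":[0,0,0],"angular":[0,0,5],"hand":1},{"translation":[0,0,0],"angular":[0,0,5],"hand":1},{"translation":[0,0,0],"angular":[0,0,5],"hand":1},{"translation":[0,0,0],"angular":[0,0,4],"hand":1},{"translation":[0,0,0],"angular":[0,0,0],"hand":1},{"translation":[0,0,0],"angular":[0,0,0],"hand":1},{"translation":[0,0,0],"angular":[0,0,0],"hand":1}]'; python3 -c "
from h import *
go(*knobpose(.28,17));print(manip.get_state()['moment'])"
```

```text
clock: 8.98
position: [0.4951, -0.0799, 0.0989]
ee_rot: [-0.291, 0.953, 0.051, 0.072]
contact_force: [-1.3, -0.8, 5.2]
width: 0.0115
gripper_force: 35.1
t 8.98 pos [ 0.4951 -0.0799  0.0989] F [-1.3 -0.8  5.2] w 0.0115 
rot deg [-0.01  0.1   1.08] 
trans now mm [ 0.5 -0.5  0.3] 
trans after rot [ 0.5 -0.5  0.3]
[0.10757718 0.19204738 0.08375055]
```

Turned to about 0.30 rad. Release, back off, and look.

```bash
python3 -m handwheel '[{"translation":[0,0,0],"angular":[0,0,0],"hand":0.4},{"translation":[0,0,0],"angular":[0,0,0],"hand":0.4},{"translation":[0,0,0],"angular":[0,0,0],"hand":0.4},{"translation":[0,0,-0.02],"angular":[0,0,0],"hand":0.4},{"translation":[0,0,-0.02],"angular":[0,0,0],"hand":0.4},{"translation":[0,0,-0.04],"angular":[0,0,0],"hand":0.4},{"translation":[0,0,-0.04],"angular":[0,0,0],"hand":0.4},{"translation":[0,0,0],"angular":[0,0,0],"hand":0.4}]'; python3 - <<'E'
from h import *
# average several frames to cut noise
def avg(n,k=6): return np.mean([cv2.cvtColor(manip.get_image(n),cv2.COLOR_RGB2BGR).astype(np.float32) for _ in range(k)],0).astype(np.uint8)
a=avg("side"); b=avg("top"); cv2.imwrite("pics/a_side.png",a); cv2.imwrite("pics/a_top.png",b)
A=cv2.resize(a[215:265,205:255],None,fx=10,fy=10,interpolation=cv2.INTER_CUBIC)[:500,:400]
B=cv2.resize(b[195:255,300:350],None,fx=8,fy=8,interpolation=cv2.INTER_CUBIC)[:480]
c=np.zeros((500,800,3),np.uint8); c[:,:400]=A; c[:480,400:]=B
cv2.imwrite("pics/c5.png",c)
E
```

```text
clock: 9.65
position: [0.4848, -0.1524, 0.2012]
ee_rot: [-0.287, 0.954, 0.05, 0.076]
contact_force: [1.1, -0.6, -0.4]
width: 0.051
gripper_force: 0.0
```

View pics/c5.png

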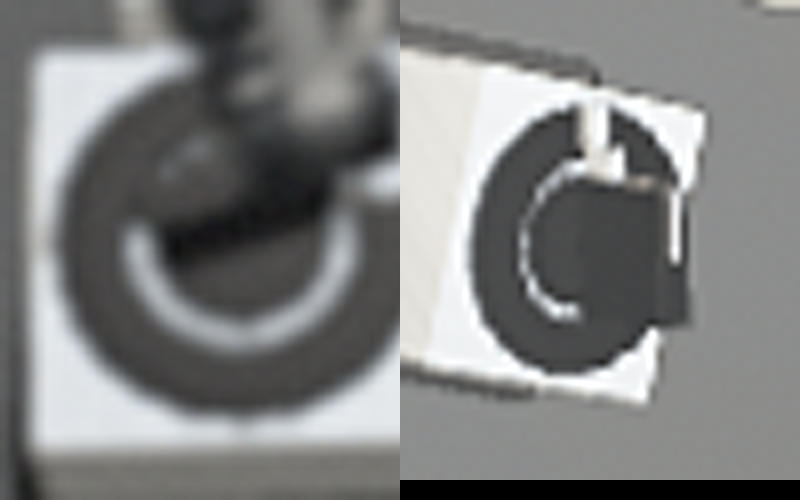

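Left (side) view: the gripper hides the beak; right (top) view: beak about (605,160), nib about (595,125). Clear the view.

```bash
python3 -m handwheel '[{"translation":[0,0,-0.02],"angular":[0,0,0],"hand":0.4},{"translation":[-0.04,0,0],"angular":[0,0,0],"hand":0.4},{"translation":[-0.04,0,0],"angular":[0,0,0],"hand":0.4},{"translation":[-0.04,0,0],"angular":[0,0,0],"hand":0.4},{"translation":[0,0,0],"angular":[0,0,0],"hand":0.4}]'; python3 - <<'E'
from h import *
def avg(n,k=6): return np.mean([cv2.cvtColor(manip.get_image(n),cv2.COLOR_RGB2BGR).astype(np.float32) for _ in range(k)],0).astype(np.uint8)
a=avg("side"); b=avg("top"); cv2.imwrite("pics/a_side.png",a); cv2.imwrite("pics/a_top.png",b)
A=cv2.resize(a[215:265,205:255],None,fx=10,fy=10,interpolation=cv2.INTER_CUBIC)
B=cv2.resize(b[200:240,310:340],None,fx=10,fy=10,interpolation=cv2.INTER_CUBIC)
c=np.zeros((500,800,3),np.uint8); c[:,:500]=A; c[:400,500:]=B
cv2.imwrite("pics/c6.png",c); print(manip.get_state()["clock"])
E
```

```text
clock: 10.67
position: [0.3558, -0.163, 0.1922]
ee_rot: [-0.293, 0.952, 0.048, 0.069]
contact_force: [-0.3, 0.6, -0.1]
width: 0.051
gripper_force: 0.0
11.2667
```

View pics/c6.png

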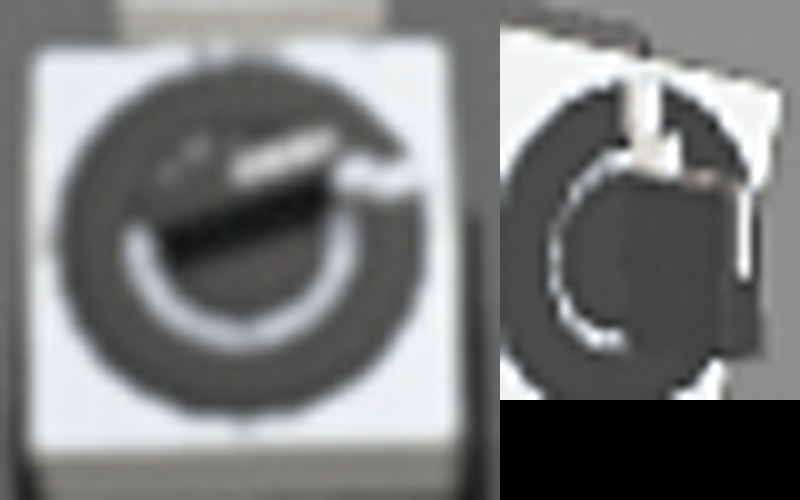

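White line in side crop runs (235,175)–(335,140), nib at (345–415,178); in the top crop line x≈743, y 190–278, nib (642,85–140). Measure both in the face plane.

```bash
cat > m.py <<'E'
from h import *
def pts(n,box,h,hull=False):
    img=cv2.imread(f"pics/a_{n}.png",0); x,y,w,ht=box; s=8
    g=cv2.resize(img[y:y+ht,x:x+w],None,fx=s,fy=s,interpolation=cv2.INTER_CUBIC)
    v,u=np.mgrid[0:g.shape[0],0:g.shape[1]]
    px=np.c_[(x+(u.ravel()+.5)/s-.5),(y+(v.ravel()+.5)/s-.5)]
    c=I[n]; p=cv2.undistortPoints(px[:,None],c["camera_matrix"],D(c))[:,0]
    d=Rh.inv().apply(Q(c["orientation"]).apply(np.c_[p,np.ones(len(p))])); e=Rh.inv().apply(c["eye"]-HD)
    X=e+d*((h-e[2])/d[:,2])[:,None]; return X[:,:2]*1e3,g.ravel().astype(float)
for n,box in(("side",(205,215,48,50)),("top",(305,195,40,55))):
    X,g=pts(n,box,.006)
    # collar outer edge: per-direction dark->white crossing
    from scipy.spatial import cKDTree
    T=cKDTree(X); E=[]
    for a in np.radians(np.arange(100,350,5) if n=="side" else np.arange(60,200,5)):
        r=np.arange(34,50,.25); q=np.c_[r*np.cos(a),r*np.sin(a)]; v=g[T.query(q)[1]]
        k=np.argmax(v>145)
        if v[k]>145: E.append(q[k])
    E=np.array(E); A=np.c_[2*E,np.ones(len(E))]; s=np.linalg.lstsq(A,(E**2).sum(1),rcond=None)[0]; c0=s[:2]
    print(n,"centre",c0.round(2),"R",np.sqrt(s[2]+c0@c0).round(2),len(E))
    X,g=pts(n,box,.013); P=X-c0; r=np.hypot(*P.T); a=np.arctan2(P[:,1],P[:,0])
    for lo,hi in((32,35),(35,38),(38,41)):
        m=(r>lo)&(r<hi)&(abs(a-.3)<.3); w=np.clip(g[m]-120,0,None); print(" nib",lo,hi,(w@a[m]/w.sum()).round(3),(w>0).mean().round(2))
    X,g=pts(n,box,.045); P=X-c0; r=np.hypot(*P.T); a=np.arctan2(P[:,1],P[:,0])
    m=(r<24)&(abs(P[:,1])<22)&(P[:,0]>-3)&(g>(125 if n=="side" else 150))&(abs(a-.3)<.9)
    w=P[m]; U=np.linalg.svd(w-w.mean(0))[2][0] if len(w)<4000 else np.linalg.eigh(np.cov(w.T))[1][:,-1]
    print(" line dir",np.arctan(U[1]/U[0]).round(3),"mean",w.mean(0).round(1),"x rng",w[:,0].min().round(1),w[:,0].max().round(1),len(w))
E
python3 m.py
```

```text
side centre [-0.58 -2.36] R 40.65 50
 nib 32 35 0.302 0.61
 nib 35 38 0.286 0.52
 nib 38 41 0.315 0.94
 line dir -0.073 mean [13.1  3.5] x rng 0.2 24.0 2662
top centre [-0.34  3.  ] R 41.57 28
 nib 32 35 0.22 0.64
 nib 35 38 0.224 0.57
 nib 38 41 0.22 0.59
 line dir -0.011 mean [15.  -1.5] x rng 2.2 24.0 819
```

```bash
python3 - <<'E'
from h import *
s=lambda u,v:(205+(u+.5)/10-.5,215+(v+.5)/10-.5)
t=lambda u,v:(310+(u-500+.5)/10-.5,200+(v+.5)/10-.5)
f=lambda n,p,h:(inface(n,p,h,Rh,HD)*1e3)[:2]
a,b=f("side",s(240,173),.045),f("side",s(330,141),.045); print("side line",a.round(1),b.round(1),np.arctan2(*(b-a)[::-1]))
a,b=f("top",t(743,275),.045),f("top",t(743,195),.045); print("top line",a.round(1),b.round(1),np.arctan2(*(b-a)[::-1]))
for p in [(345,178),(410,178),(380,198)]: print("side nib",f("side",s(*p),.013).round(1))
for p in [(634,88),(660,92),(634,135),(660,135)]: print("top nib",f("top",t(*p),.013).round(1))
# profiles
A=cv2.imread("pics/a_side.png",0); B=cv2.imread("pics/a_top.png",0)
print(A[226:238,224:250]); print(B[202:230,318:338])
E
```

```text
side line [ 0.4 -1.4] [19.3  5.1] 0.329676854895561
top line [-0.7 -1.1] [17.7  3.8] 0.26417344336781984
side nib [22.3  8. ]
side nib [36.4  7.5]
side nib [29.8  3.2]
top nib [37.8 15.1]
top nib [38.2  6.7]
top nib [26.8 12.2]
top nib [28.1  4. ]
[[ 81  81  76  80  79  79  78  77  80  80  78  79  83  86  86  85  93 117
  167 218 237 241 240 241 237 199]
 [ 81  80  75  73  74  73  70  69  71  79  89 100 107 112 101  87  84  93
  118 169 217 235 240 240 237 205]
 [ 93  93  81  77  83  79  74  79  93 109 132 149 158 161 131  96  85  85
   92 117 166 217 236 241 238 207]
 [111 108  88  88  95 103 110 130 151 162 186 199 189 176 143 110 102 100
   91  91 121 178 229 239 239 210]
 [112 104  87  89 119 145 163 186 198 193 196 194 172 147 129 139 154 150
  126 113 129 170 221 238 238 214]
 [ 94  89  83  98 143 180 191 197 194 175 156 141 117 105 135 185 209 204
  181 171 186 210 226 237 238 219]
 [ 82  81  80 100 144 174 170 156 141 119  96  80  66  82 146 205 223 220
  214 217 227 229 228 233 235 220]
 [ 79  80  81  90 111 125 116  94  81  67  55  42  37  64 127 176 189 191
  203 217 221 2
[... 2137 characters left out ...]
 243  91
  143 143]
 [ 75  75  75  75  71  68  69  70  68  69  68  69  68  67  76 110 244  70
  144 143]
 [ 74  75  74  76  73  69  69  68  68  68  68  68  68  66  76 111 245  67
  145 142]
 [ 74  74  75  74  70  69  68  69  68  68  69  69  68  65  75 111 245  67
  145 143]
 [ 74  75  76  76  69  67  68  69  68  69  69  68  68  65  75 112 245  69
  144 142]
 [ 75  76  76  75  67  69  69  67  70  67  67  68  68  66  75 119 255  72
  145 143]
 [ 76  75  74  76  72  68  70  68  68  68  67  67  68  67  79  87 197  70
  145 142]
 [ 74  75  76  77  73  69  68  68  68  69  68  68  67  67  80  70  66  70
  147 142]
 [ 72  74  74  76  73  69  68  69  68  68  70  68  68  68  76  72  70  74
  148 143]]
```

```bash
python3 - <<'E'
from h import *
f=lambda p,h:(inface("top",p,h,Rh,HD)*1e3)[:2]
B=f((327.57,214),.022); N1=f((325.61,209),.013); N2=f((325.61,211.5),.013); N3=f((325.61,206.5),.013)
L1,L2=f((334,219),.045),f((334,225),.045)
print(B,N1,N2,"nib edge dir",np.arctan2(*(N3-N2)[::-1]),"line",np.arctan2(*(L1-L2)[::-1]))
print("L",L1,L2)
for a in (.2,.22,.24,.264,.28,.3,.32):
    n=np.array([-np.sin(a),np.cos(a)]); print(a,"lateral B",n@B,"N",n@N1,"line",n@L1,n@L2)
E
```

```text
[26.73410439  5.27885034] [37.67701442  6.33625444] [31.81469303  4.77708028] nib edge dir 0.259830658996733 line 0.2641176038249038
L [17.90181414  3.39676843] [ 4.07901959 -0.34140451]
0.2 lateral B -0.13762183684461032 N -1.2753160328159527 line -0.22748222621772607 -1.1449752453365754
0.22 lateral B -0.682556938084433 N -2.038706106279705 line -0.5918085073688404 -1.2233387013957215
0.24 lateral B -1.2272190256496598 N -2.80128072448333 line -0.9558980730076823 -1.3012128382852748
0.264 lateral B -1.8801464220562123 N -3.714864427853807 line -1.3922880490006295 -1.39397205851311
0.28 lateral B -2.3148529258064343 N -4.322763964566219 line -1.6827846867948735 -1.4553687682699858
0.3 lateral B -2.857389699339508 N -5.081064013435618 line -2.0452909899893985 -1.5315889010485344
0.32 lateral B -3.3987835550908696 N -5.837331704446264 line -2.4069792040581124 -1.6071964186875767
```

```bash
python3 - <<'E'
from h import *
A=cv2.imread("pics/a_side.png",0).astype(float)
f=lambda p,h:(inface("side",p,h,Rh,HD)*1e3)[:2]
L=[]
for c in range(229,237):
    v=A[226:235,c]; k=v.argmax(); s=v[max(k-2,0):k+3]-85; s=np.clip(s,0,None); L.append(f((c,226+max(k-2,0)+(s@np.arange(len(s)))/s.sum()),.045))
L=np.array(L); m,b=np.polyfit(L[:,0],L[:,1],1); print("line",L.round(1).tolist(),"angle",np.arctan(m),"y0",b)
for c,r in((242,231.9),(243,232.0),(244,231.9)):
    N=f((c,r),.013); 
    for c0 in (-1,-1.5,-2): print(c,N.round(1),c0,np.arctan2(N[1]-c0,N[0]+.3).round(3))
E
```

```text
line [[1.4, -0.1], [3.5, 0.3], [5.6, 1.0], [7.7, 1.6], [9.8, 2.2], [11.9, 3.0], [14.0, 3.7], [16.1, 4.2]] angle 0.29470383674639494 y0 -0.6712535009581654
242 [28.8  8.8] -1 0.326
242 [28.8  8.8] -1.5 0.342
242 [28.8  8.8] -2 0.357
243 [30.9  8.5] -1 0.296
243 [30.9  8.5] -1.5 0.311
243 [30.9  8.5] -2 0.325
244 [33.1  8.7] -1 0.282
244 [33.1  8.7] -1.5 0.296
244 [33.1  8.7] -2 0.31
```

```bash
python3 - <<'E'
from h import *
A=cv2.imread("pics/side0.png",0); B=cv2.imread("pics/top0.png",0)
print("side cols 238-250 rows 228-238"); print(A[228:238,238:250]); print("top cols 320-330 rows 204-216"); print(B[204:217,320:331])
f=lambda n,p,h:(inface(n,p,h,Rh,HD)*1e3)[:2].round(1)
print([f("top",(325.6,r),.013) for r in (208,210,212,214)])
# rail-level check: head face top corners in avg side picture
E
```

```text
side cols 238-250 rows 228-238
[[ 91  83  84  84  88 120 160 210 232 237 233 199]
 [ 80  79  81  85  78  89 118 173 223 236 234 203]
 [ 79  78  81  90  96 104 125 166 216 234 234 208]
 [ 95  78  77  99 133 162 181 202 222 233 233 212]
 [129  96  81 121 171 204 219 226 224 227 232 213]
 [151 109  86 119 181 211 213 207 196 211 226 214]
 [171 137  94 108 142 166 164 154 144 180 219 213]
 [173 152 104  88 104 117 116 104 110 161 215 215]
 [164 153 114  82  84  84  85  81  91 149 212 219]
 [164 163 127  85  79  81  86  80  89 136 206 224]]
top cols 320-330 rows 204-216
[[104 117 117 115  83 137 140 141 140 140 142]
 [233 236 192 146  83 134 135 136 137 138 140]
 [248 250 245 237 229 240 212 177 129 115 134]
 [251 224 228 241 227 229 227 243 233 235 234]
 [201 119 157 224 229 237 151 204 241 251 248]
 [ 63  62 133 220 241 253  82  78 155 205 251]
 [ 72  63 136 221 242 254  90  65  63  81 209]
 [ 74  65 137 223 244 255  87  69  71  68  83]
 [ 71  67 143 202 250 247  88  69  75  73  66]
 [ 72  70 102 127 184 160  74  71  71  72  73]
 [ 65  62  57  53  50  61  68  71  73  70  73]
 [130 177 235 238 242 141  65  72  73  73  74]
 [212 223 248 195 204 216 149  68  74  73  73]]
[array([40.,  7.]), array([35.3,  5.7]), array([30.6,  4.5]), array([25.9,  3.2])]
```

Checking the sharp top picture: the knob line (cols 333–335) and the nib (cols 322–326) are both vertical, giving 0.264 against about 0.26 rad. The side view gives 0.295 against about 0.28. The knob is on the mark to about 0.01 rad, so I go and lock the lever.

```bash
python3 -c "
from h import *
go(rail(-80,150,200),DOWN); p=manip.get_state(); print(Q(p['ee_rot']).inv().apply([0,0,1]))"
```

```text
t 11.27 pos [ 0.362  -0.1646  0.1932] F [-0.5  0.3 -0.6] w 0.0515 
rot deg [-34.68  -5.04  16.55] 
trans now mm [ 134.3 -318.1  231.3] 
trans after rot [  34.6 -414.1   -6.8]
[ 0.16559566 -0.54792218 -0.81997522]
```

```bash
python3 -m handwheel '[{"translation":[0.0066,-0.0219,-0.0328],"angular":[0,0,0],"hand":1},{"translation":[0,0,0],"angular":[-5.8,-0.84,2.76],"hand":1},{"translation":[0,0,0],"angular":[-5.8,-0.84,2.76],"hand":1},{"translation":[0,0,0],"angular":[-5.8,-0.84,2.76],"hand":1},{"translation":[0,0,0],"angular":[-5.8,-0.84,2.76],"hand":1},{"translation":[0,0,0],"angular":[-5.8,-0.84,2.76],"hand":1},{"translation":[0,0,0],"angular":[-5.8,-0.84,2.76],"hand":1},{"translation":[0,0,0],"angular":[0,0,0],"hand":1}]'; python3 -m handwheel '[{"translation":[0.0034,-0.041,0],"angular":[0,0,0],"hand":1},{"translation":[0.0034,-0.041,0],"angular":[0,0,0],"hand":1},{"translation":[0.0034,-0.041,0],"angular":[0,0,0],"hand":1},{"translation":[0.0034,-0.041,0],"angular":[0,0,0],"hand":1},{"translation":[0.0034,-0.041,0],"angular":[0,0,0],"hand":1},{"translation":[0.0034,-0.041,0],"angular":[0,0,0],"hand":1},{"translation":[0.0034,-0.041,0],"angular":[0,0,0],"hand":1},{"translation":[0.0034,-0.041,0],"angular":[0,0,0],"hand":1},{"translation":[0.0034,-0.041,0],"angular":[0,0,0],"hand":1},{"translation":[0,0,0],"angular":[0,0,0],"hand":1}]'; python3 -c "
from h import *
go(rail(-80,150,132),DOWN)"
```

```text
clock: 11.93
position: [0.3624, -0.1611, 0.234]
ee_rot: [0.002, 0.996, -0.094, 0.001]
contact_force: [0.2, -0.2, 0.7]
width: -0.0001
gripper_force: 0.0
clock: 12.77
position: [0.4651, 0.1976, 0.2317]
ee_rot: [-0.002, 0.996, -0.094, -0.0]
contact_force: [0.4, 0.0, 1.2]
width: 0.0
gripper_force: 0.0
t 12.77 pos [0.4651 0.1976 0.2317] F [0.4 0.  1.2] w 0.0 
rot deg [-0.23  0.06  0.31] 
trans now mm [  3.3 -38.4  99.9] 
trans after rot [  3.  -38.9  99.7]
```

```bash
python3 -m handwheel '[{"translation":[0.003,-0.038,0],"angular":[0,0,0],"hand":1},{"translation":[0,0,0.033],"angular":[0,0,0],"hand":1},{"translation":[0,0,0.033],"angular":[0,0,0],"hand":1},{"translation":[0,0,0.033],"angular":[0,0,0],"hand":1},{"translation":[0,0,0],"angular":[0,0,0],"hand":1},{"translation":[0,0,0],"angular":[0,0,0],"hand":1}]';  python3 -c "
from h import *
go(rail(9.4,150,132),DOWN)"
```

```text
clock: 13.27
position: [0.4722, 0.2266, 0.1319]
ee_rot: [0.002, 0.995, -0.097, -0.003]
contact_force: [0.3, 0.6, 0.1]
width: -0.0001
gripper_force: 0.0
t 13.27 pos [0.4722 0.2266 0.1319] F [0.3 0.6 0.1] w -0.0001 
rot deg [ 0.24  0.29 -0.09] 
trans now mm [90.9 -9.2 -0.6] 
trans after rot [90.9 -9.  -0.1]
```

```bash
python3 -m handwheel '[{"translation":[0.01,-0.008,0],"angular":[0,0,0],"hand":1},{"translation":[0.01,0,0],"angular":[0,0,0],"hand":1},{"translation":[0.01,0,0],"angular":[0,0,0],"hand":1},{"translation":[0.01,0,0],"angular":[0,0,0],"hand":1},{"translation":[0.01,0,0],"angular":[0,0,0],"hand":1},{"translation":[0.01,0,0],"angular":[0,0,0],"hand":1},{"translation":[0.01,0,0],"angular":[0,0,0],"hand":1},{"translation":[0.01,0,0],"angular":[0,0,0],"hand":1},{"translation":[0,0,0],"angular":[0,0,0],"hand":1},{"translation":[0,0,0],"angular":[0,0,0],"hand":1}]';  python3 -c "
from h import *
go(rail(9.4,150,132),DOWN)"
```

```text
clock: 14.1
position: [0.5541, 0.2201, 0.133]
ee_rot: [0.001, 0.995, -0.097, 0.0]
contact_force: [-0.2, 0.6, -0.7]
width: 0.0
gripper_force: 0.0
t 14.1 pos [0.5541 0.2201 0.133 ] F [-0.2  0.6 -0.7] w 0.0 
rot deg [ 0.12 -0.02 -0.1 ] 
trans now mm [9.4 0.3 1. ] 
trans after rot [9.4 0.3 1. ]
```

```bash
python3 -m handwheel '[{"translation":[0.004,0,0],"angular":[0,0,0],"hand":1},{"translation":[0.004,0,0],"angular":[0,0,0],"hand":1},{"translation":[0.002,0,0],"angular":[0,0,0],"hand":1},{"translation":[0,0,0],"angular":[0,0,0],"hand":1},{"translation":[0,0,0],"angular":[0,0,0],"hand":1}]';  python3 -c "
from h import *
go(rail(9.4,150,132),DOWN)"
```

```text
clock: 14.52
position: [0.5632, 0.2184, 0.1334]
ee_rot: [0.001, 0.995, -0.097, 0.0]
contact_force: [-0.1, -0.1, -0.4]
width: -0.0002
gripper_force: 0.1
t 14.52 pos [0.5632 0.2184 0.1334] F [-0.1 -0.1 -0.4] w -0.0002 
rot deg [ 0.12 -0.03 -0.06] 
trans now mm [0.1 0.4 1.4] 
trans after rot [0.1 0.4 1.4]
```

```bash
python3 -m handwheel '[{"translation":[0.002,0,0],"angular":[0,0,0],"hand":1},{"translation":[0.002,0,0],"angular":[0,0,0],"hand":1},{"translation":[0,0,0],"angular":[0,0,0],"hand":1},{"translation":[0,0,0],"angular":[0,0,0],"hand":1}]';  python3 -m handwheel '[{"translation":[0.002,0,0],"angular":[0,0,0],"hand":1},{"translation":[0,0,0],"angular":[0,0,0],"hand":1},{"translation":[0,0,0],"angular":[0,0,0],"hand":1}]'; python3 -c "
from h import *
go(rail(9.4,150,132),DOWN)"
```

```text
clock: 14.85
position: [0.564, 0.2182, 0.1332]
ee_rot: [0.001, 0.995, -0.097, -0.003]
contact_force: [-5.6, 2.1, 3.0]
width: 0.0002
gripper_force: 3.3
clock: 15.1
position: [0.5641, 0.2182, 0.1332]
ee_rot: [0.001, 0.995, -0.097, -0.005]
contact_force: [-10.2, 2.3, 4.8]
width: 0.0001
gripper_force: 5.1
t 15.1 pos [0.5641 0.2182 0.1332] F [-10.2   2.3   4.8] w 0.0001 
rot deg [ 0.16  0.55 -0.08] 
trans now mm [-0.8  0.3  1.2] 
trans after rot [-0.8  0.3  1.2]
```

At the stop (10 N, no further motion). Back off and take a final look.

```bash
python3 -m handwheel '[{"translation":[-0.02,0,0],"angular":[0,0,0],"hand":1},{"translation":[-0.03,0,0],"angular":[0,0,0],"hand":1},{"translation":[-0.03,0,0],"angular":[0,0,0],"hand":1},{"translation":[0,0,-0.04],"angular":[0,0,0],"hand":1},{"translation":[0,0,-0.04],"angular":[0,0,0],"hand":1},{"translation":[-0.04,0,-0.02],"angular":[0,0,0],"hand":1},{"translation":[-0.04,0,0],"angular":[0,0,0],"hand":1},{"translation":[0,0,0],"angular":[0,0,0],"hand":1}]'; python3 - <<'E'
from h import *
def avg(n,k=6): return np.mean([cv2.cvtColor(manip.get_image(n),cv2.COLOR_RGB2BGR).astype(np.float32) for _ in range(k)],0).astype(np.uint8)
a=avg("side"); b=avg("top"); cv2.imwrite("pics/a_side.png",a); cv2.imwrite("pics/a_top.png",b)
A=cv2.resize(a[150:270,195:265],None,fx=4.5,fy=4.5,interpolation=cv2.INTER_CUBIC)
B=cv2.resize(b[196:246,300:348],None,fx=10,fy=10,interpolation=cv2.INTER_CUBIC)
c=np.zeros((540,800,3),np.uint8); c[:540,:315]=A; c[:500,320:]=B
cv2.imwrite("pics/c7.png",c); print(manip.get_state()["clock"])
E
```

```text
clock: 15.77
position: [0.4087, 0.2484, 0.2337]
ee_rot: [0.0, 0.995, -0.096, -0.001]
contact_force: [-0.7, -0.4, -0.7]
width: -0.0
gripper_force: 0.0
16.3667
```

View pics/c7.png

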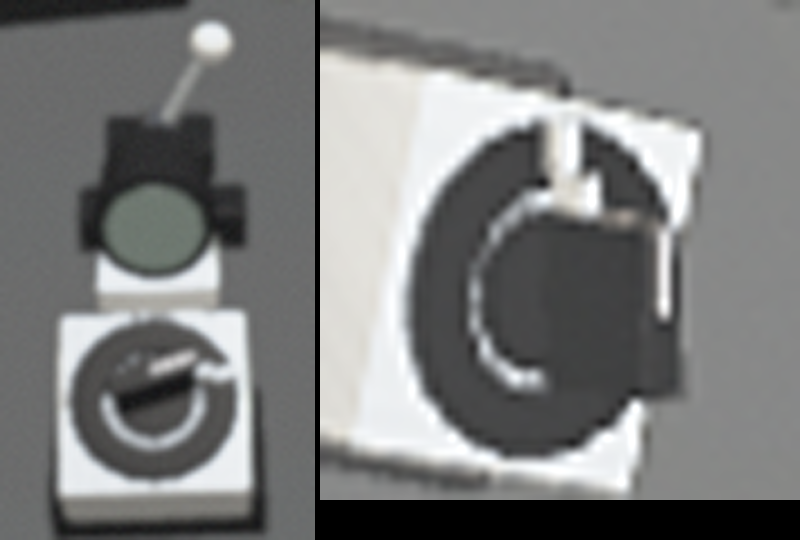

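```bash
cat > m2.py <<'E'
from m import pts
from h import *
from scipy.interpolate import LinearNDInterpolator as LI
from scipy.optimize import least_squares
def arc(n,box,h,degs,th,R0=42):
    X,g=pts(n,box,h); F=LI(X[::3],g[::3]); E=[]
    for a in np.radians(degs):
        r=np.arange(33,50,.1); q=np.c_[r*np.cos(a),r*np.sin(a)]; v=F(q); k=np.argmax((v[1:]>th)&(v[:-1]<=th))
        if k: E.append(q[k])
    return np.array(E)
def fit(E): return least_squares(lambda c:np.hypot(*(E-c).T)-42,[0,0],loss='soft_l1').x
for n,box,lo,hi,th in(("top",(303,195,45,58),range(80,200,6),[-30,-25,-20,-15,-10,-5],157),("side",(205,215,48,50),range(200,345,6),range(70,165,6),155)):
    E0=arc(n,box,0.,lo,th); E1=arc(n,box,.006,hi,th)
    print(n,"h0",len(E0),fit(E0).round(2),"h6",len(E1),fit(E1).round(2) if len(E1) else 0,"both",fit(np.vstack([E0,E1])).round(2))
E
python3 m2.py | grep h0
python3 - <<'E'
from h import *
k=lambda a,h,x,y:HD+Rh.apply(np.r_[R.from_euler('z',a).apply([x,y,0])[:2],h]/1e3)
for c0y in(-1,0,1):
  o=Rh.apply([0,c0y/1e3,0])
  for a in(.22,.26,.30):
    P=lambda h,x,y:proj("top",k(a,h,x,y)+o)[0].round(2)
    print(c0y,a,"barR",P(45,8,-6),"line",P(45,8,0),"beakR",P(22,27,-2.5),"tipR",P(22,30,-2.5),"nibR in/out",P(13,30,-2.5),P(13,38,-2.5))
E
```

```text
top h0 20 [-0.2  -2.26] h6 6 [-1.67  0.34] both [-0.86 -2.39]
side h0 25 [-0.84  0.67] h6 16 [ 0.38 -2.93] both [ 0.33 -0.57]
-1 0.22 barR [335.86 223.19] line [333.98 223.38] beakR [328.44 214.12] tipR [328.48 212.87] nibR in/out [325.95 212.42] [326.05 209.12]
-1 0.26 barR [335.76 223.1 ] line [333.88 223.39] beakR [328.1  214.11] tipR [328.1  212.87] nibR in/out [325.58 212.42] [325.58 209.13]
-1 0.3 barR [335.66 223.02] line [333.77 223.41] beakR [327.76 214.13] tipR [327.73 212.89] nibR in/out [325.2  212.44] [325.1  209.16]
0 0.22 barR [335.56 223.13] line [333.67 223.32] beakR [328.14 214.05] tipR [328.17 212.81] nibR in/out [325.65 212.36] [325.75 209.05]
0 0.26 barR [335.46 223.04] line [333.57 223.33] beakR [327.8  214.05] tipR [327.8  212.81] nibR in/out [325.28 212.36] [325.28 209.06]
0 0.3 barR [335.36 222.96] line [333.47 223.35] beakR [327.46 214.06] tipR [327.42 212.83] nibR in/out [324.9  212.38] [324.8  209.09]
1 0.22 barR [335.25 223.07] line [333.37 223.26] beakR [327.83 213.99] tipR [327.87 212.74] nibR in/out [325.35 212.29] [325.45 208.98]
1 0.26 barR [335.15 222.98] line [333.27 223.27] beakR [327.5  213.98] tipR [327.5  212.74] nibR in/out [324.97 212.29] [324.97 208.99]
1 0.3 barR [335.05 222.9 ] line [333.17 223.29] beakR [327.16 214.  ] tipR [327.12 212.76] nibR in/out [324.6  212.31] [324.5  209.03]
```

```bash
python3 - <<'E'
from h import *
f=lambda n,p,h:(inface(n,p,h,Rh,HD)*1e3)[:2]
for c,r in((242,234.25),(243,234.4),(244,234.3),(245,234.15)):
    N=f("side",(c,r),.006)
    for c0 in(-.6,): d=N-[0.2,c0]; print(c,N.round(1),(np.arctan2(d[1],d[0])+np.arcsin(2.5/np.hypot(*d))).round(3))
E
```

```text
242 [28.7  5.9] 0.309
243 [30.8  5.4] 0.275
244 [33.   5.6] 0.262
245 [35.2  5.9] 0.253
```

The direct comparisons (beak edge to nib edge in the top view 1.96 px against 2.5 px expected, plus the tool angle 0.30 against a nib at about 0.25) show the knob about 0.05 rad too far. I unlock again and mend it.

```bash
python3 -m handwheel '[{"translation":[0.04,0,0],"angular":[0,0,0],"hand":1},{"translation":[0.04,0,0],"angular":[0,0,0],"hand":1},{"translation":[0.04,0,0],"angular":[0,0,0],"hand":1},{"translation":[0.04,0,0],"angular":[0,0,0],"hand":1},{"translation":[0.04,0,0],"angular":[0,0,0],"hand":1},{"translation":[0.023,0,0],"angular":[0,0,0],"hand":1},{"translation":[0,0,0],"angular":[0,0,0],"hand":1},{"translation":[0,0,0],"angular":[0,0,0],"hand":1}]'; python3 -c "
from h import *
go(rail(77,150,132),DOWN)"
```

```text
clock: 17.03
position: [0.6343, 0.2041, 0.2306]
ee_rot: [0.001, 0.995, -0.098, -0.001]
contact_force: [-0.3, 0.2, 0.8]
width: -0.0003
gripper_force: 0.0
t 17.03 pos [0.6343 0.2041 0.2306] F [-0.3  0.2  0.8] w -0.0003 
rot deg [ 0.16  0.11 -0.16] 
trans now mm [-4.6 -0.3 98.6] 
trans after rot [-4.8 -0.  98.6]
```

```bash
python3 -m handwheel '[{"translation":[0,0,0.033],"angular":[0,0,0],"hand":1},{"translation":[0,0,0.033],"angular":[0,0,0],"hand":1},{"translation":[0,0,0.031],"angular":[0,0,0],"hand":1},{"translation":[0,0,0],"angular":[0,0,0],"hand":1},{"translation":[-0.011,0,0],"angular":[0,0,0],"hand":1},{"translation":[-0.01,0,0],"angular":[0,0,0],"hand":1},{"translation":[-0.01,0,0],"angular":[0,0,0],"hand":1},{"translation":[-0.01,0,0],"angular":[0,0,0],"hand":1},{"translation":[-0.01,0,0],"angular":[0,0,0],"hand":1},{"translation":[-0.01,0,0],"angular":[0,0,0],"hand":1}]'; python3 -m handwheel '[{"translation":[-0.01,0,0],"angular":[0,0,0],"hand":1},{"translation":[-0.008,0,0],"angular":[0,0,0],"hand":1},{"translation":[0,0,0],"angular":[0,0,0],"hand":1},{"translation":[0,0,0],"angular":[0,0,0],"hand":1}]'; python3 -c "
from h import *
go(rail(-9,150,132),DOWN)"
```

```text
clock: 17.87
position: [0.5728, 0.2168, 0.1365]
ee_rot: [0.001, 0.995, -0.097, 0.001]
contact_force: [0.6, 0.1, 0.1]
width: -0.0001
gripper_force: 0.6
clock: 18.2
position: [0.5548, 0.2199, 0.1347]
ee_rot: [0.001, 0.995, -0.097, -0.001]
contact_force: [0.1, 0.0, -0.1]
width: 0.0002
gripper_force: 0.0
t 18.2 pos [0.5548 0.2199 0.1347] F [ 0.1  0.  -0.1] w 0.0002 
rot deg [ 0.15  0.06 -0.04] 
trans now mm [-9.8  0.3  2.7] 
trans after rot [-9.8  0.3  2.7]
```

```bash
python3 -m handwheel '[{"translation":[-0.006,0,0],"angular":[0,0,0],"hand":1},{"translation":[-0.004,0,0],"angular":[0,0,0],"hand":1},{"translation":[-0.002,0,0],"angular":[0,0,0],"hand":1},{"translation":[-0.001,0,0],"angular":[0,0,0],"hand":1},{"translation":[0,0,0],"angular":[0,0,0],"hand":1},{"translation":[0,0,0],"angular":[0,0,0],"hand":1}]'; python3 -m handwheel '[{"translation":[0.015,0,0],"angular":[0,0,0],"hand":1},{"translation":[0.015,0,0],"angular":[0,0,0],"hand":1},{"translation":[0,0,-0.04],"angular":[0,0,0],"hand":1},{"translation":[0,0,-0.04],"angular":[0,0,0],"hand":0.6},{"translation":[0,0,-0.02],"angular":[0,0,0],"hand":0.4},{"translation":[0,0,0],"angular":[0,0,0],"hand":0.4}]'; python3 -c "
from h import *
go(*knobpose(.299,120))"
```

```text
clock: 18.7
position: [0.5443, 0.2221, 0.135]
ee_rot: [0.001, 0.995, -0.097, 0.001]
contact_force: [5.5, -2.1, -3.1]
width: -0.0003
gripper_force: 2.4
clock: 19.2
position: [0.5744, 0.2177, 0.2408]
ee_rot: [-0.001, 0.995, -0.097, 0.004]
contact_force: [-0.1, -0.5, 1.2]
width: 0.0361
gripper_force: 0.0
t 19.2 pos [0.5744 0.2177 0.2408] F [-0.1 -0.5  1.2] w 0.0361 
rot deg [ 34.6    4.79 -16.55] 
trans now mm [-20.4 365.8  56.4] 
trans after rot [-117.5  311.8 -162.3]
```

Stopped at the unlocked end again (5.5 N). Back to the knob.

```bash
python3 -m handwheel '[{"translation":[-0.0023,0.041,0],"angular":[0,0,0],"hand":0.4},{"translation":[-0.0023,0.041,0],"angular":[0,0,0],"hand":0.4},{"translation":[-0.0023,0.041,0],"angular":[0,0,0],"hand":0.4},{"translation":[-0.0023,0.041,0],"angular":[0,0,0],"hand":0.4},{"translation":[-0.0023,0.041,0],"angular":[0,0,0],"hand":0.4},{"translation":[-0.0023,0.041,0],"angular":[0,0,0],"hand":0.4},{"translation":[-0.0023,0.041,0],"angular":[0,0,0],"hand":0.4},{"translation":[-0.0023,0.041,0],"angular":[0,0,0],"hand":0.4},{"translation":[-0.0023,0.039,0],"angular":[0,0,0],"hand":0.4},{"translation":[0,0,0],"angular":[0,0,0],"hand":0.4}]'; python3 -m handwheel '[{"translation":[0,0,0],"angular":[5.77,0.8,-2.76],"hand":0.4},{"translation":[0,0,0],"angular":[5.77,0.8,-2.76],"hand":0.4},{"translation":[0,0,0],"angular":[5.77,0.8,-2.76],"hand":0.4},{"translation":[0,0,0],"angular":[5.77,0.8,-2.76],"hand":0.4},{"translation":[0,0,0],"angular":[5.77,0.8,-2.76],"hand":0.4},{"translation":[0,0,0],"angular":[5.77,0.8,-2.76],"hand":0.4},{"translation":[0,0,0],"angular":[0,0,0],"hand":0.4},{"translation":[0,0,0],"angular":[0,0,0],"hand":0.4}]'; python3 -c "
from h import *
go(*knobpose(.299,60))"
```

```text
clock: 20.03
position: [0.4786, -0.145, 0.2349]
ee_rot: [0.002, 0.995, -0.1, -0.002]
contact_force: [0.9, 0.3, 0.4]
width: 0.0512
gripper_force: 0.0
clock: 20.7
position: [0.4809, -0.1394, 0.2345]
ee_rot: [-0.291, 0.953, 0.048, 0.068]
contact_force: [0.2, 0.7, 0.7]
width: 0.0514
gripper_force: 0.0
t 20.7 pos [ 0.4809 -0.1394  0.2345] F [0.2 0.7 0.7] w 0.0514 
rot deg [ 0.02  0.48 -0.49] 
trans now mm [ -4.2  26.6 103.5] 
trans after rot [ -5.3  26.6 103.5]
```

```bash
python3 -m handwheel '[{"translation":[-0.005,0.0266,0.01],"angular":[0,0.4,-0.4],"hand":0.4},{"translation":[0,0,0.031],"angular":[0,0,0],"hand":0.4},{"translation":[0,0,0.031],"angular":[0,0,0],"hand":0.4},{"translation":[0,0,0.031],"angular":[0,0,0],"hand":0.4},{"translation":[0,0,0],"angular":[0,0,0],"hand":0.4},{"translation":[0,0,0],"angular":[0,0,0],"hand":0.4}]'; python3 -c "
from h import *
go(*knobpose(.299,17))"
```

```text
clock: 21.2
position: [0.4908, -0.1014, 0.1361]
ee_rot: [-0.29, 0.953, 0.053, 0.072]
contact_force: [-0.1, -1.0, 0.5]
width: 0.0512
gripper_force: 0.0
t 21.2 pos [ 0.4908 -0.1014  0.1361] F [-0.1 -1.   0.5] w 0.0512 
rot deg [0.07 0.16 0.26] 
trans now mm [-0.3  2.7 43.4] 
trans after rot [-0.4  2.8 43.4]
```

```bash
python3 -m handwheel '[{"translation":[0,0.002,0.015],"angular":[0,0,0.2],"hand":0.4},{"translation":[0,0,0.015],"angular":[0,0,0],"hand":0.4},{"translation":[0,0,0.012],"angular":[0,0,0],"hand":0.4},{"translation":[0,0,0],"angular":[0,0,0],"hand":0.4},{"translation":[0,0,0],"angular":[0,0,0],"hand":0.4},{"translation":[0,0,0],"angular":[0,0,0],"hand":0.7},{"translation":[0,0,0],"angular":[0,0,0],"hand":1},{"translation":[0,0,0],"angular":[0,0,0],"hand":1},{"translation":[0,0,0],"angular":[0,0,0],"hand":1},{"translation":[0,0,0],"angular":[0,0,0],"hand":1}]' 30; python3 -c "
from h import *
go(*knobpose(.248,17))"
```

```text
clock: 22.03
position: [0.4968, -0.0818, 0.102]
ee_rot: [-0.291, 0.953, 0.05, 0.074]
contact_force: [-1.3, 0.1, 7.0]
width: 0.0112
gripper_force: 33.8
t 22.03 pos [ 0.4968 -0.0818  0.102 ] F [-1.3  0.1  7. ] w 0.0112 
rot deg [ 0.04 -0.11  2.93] 
trans now mm [-1.6 -0.6  3.8] 
trans after rot [-1.6 -0.5  3.8]
```

```bash
python3 -m handwheel '[{"translation":[0,0,0],"angular":[0,0,1.5],"hand":1},{"translation":[0,0,0],"angular":[0,0,1.4],"hand":1},{"translation":[0,0,0],"angular":[0,0,0],"hand":1},{"translation":[0,0,0],"angular":[0,0,0],"hand":1},{"translation":[0,0,0],"angular":[0,0,0],"hand":1}]'; python3 -c "
from h import *
go(*knobpose(.248,17))"; python3 -m handwheel '[{"translation":[0,0,0],"angular":[0,0,0],"hand":0.4},{"translation":[0,0,0],"angular":[0,0,0],"hand":0.4},{"translation":[0,0,0],"angular":[0,0,0],"hand":0.4},{"translation":[0,0,-0.02],"angular":[0,0,0],"hand":0.4},{"translation":[0,0,-0.03],"angular":[0,0,0],"hand":0.4},{"translation":[0,0,-0.04],"angular":[0,0,0],"hand":0.4},{"translation":[0,0,-0.04],"angular":[0,0,0],"hand":0.4},{"translation":[-0.04,0,0],"angular":[0,0,0],"hand":1},{"translation":[-0.04,0,0],"angular":[0,0,0],"hand":1},{"translation":[-0.04,0,0],"angular":[0,0,0],"hand":1}]'; python3 - <<'E'
from h import *
def avg(n,k=6): return np.mean([cv2.cvtColor(manip.get_image(n),cv2.COLOR_RGB2BGR).astype(np.float32) for _ in range(k)],0).astype(np.uint8)
a=avg("side"); b=avg("top"); cv2.imwrite("pics/a_side.png",a); cv2.imwrite("pics/a_top.png",b)
G=cv2.cvtColor(b,cv2.COLOR_BGR2GRAY); print(G[208:228,320:338])
A=cv2.cvtColor(a,cv2.COLOR_BGR2GRAY).astype(float); L=[]
f=lambda p,h:(inface("side",p,h,Rh,HD)*1e3)[:2]
for c in range(229,237):
    v=A[226:235,c]; k=v.argmax(); s=np.clip(v[max(k-2,0):k+3]-85,0,None); L.append(f((c,226+max(k-2,0)+(s@np.arange(len(s)))/s.sum()),.045))
L=np.array(L); m,b0=np.polyfit(L[:,0],L[:,1],1); print("side line",np.arctan(m),b0)
go(rail(-80,150,200),DOWN)
E
```

```text
clock: 22.45
position: [0.4968, -0.082, 0.1019]
ee_rot: [-0.293, 0.954, 0.026, 0.067]
contact_force: [-1.8, -0.1, 6.8]
width: 0.0113
gripper_force: 33.7
t 22.45 pos [ 0.4968 -0.082   0.1019] F [-1.8 -0.1  6.8] w 0.0113 
rot deg [ 0.06 -0.12  0.02] 
trans now mm [-1.6 -0.7  3.8] 
trans after rot [-1.6 -0.7  3.8]
clock: 23.28
position: [0.3621, -0.1572, 0.1901]
ee_rot: [-0.291, 0.954, 0.027, 0.066]
contact_force: [-0.7, 0.1, -0.2]
width: 0.0156
gripper_force: 0.0
[[204 119 158 226 229 238 154 207 242 253 249 241 236 236 239 199 161 124]
 [ 61  60 137 223 243 254  85  81 156 208 252 248 246 247 247 242 239 241]
 [ 71  65 138 224 243 255  89  65  64  81 209 240 247 244 244 244 247 255]
 [ 74  67 141 225 244 255  91  67  72  67  85 152 254 246 244 244 246 243]
 [ 74  67 144 203 246 249  83  64  69  71  67  58 230 251 245 244 247 218]
 [ 73  69 102 156 231 228 169 170 127  73  72  66 118 225 249 245 249 163]
 [ 70  65  56 129 221 221 219 248 170  72  71  72  65 115 254 247 252 122]
 [145 194 240 228 228 224 224 254 175  70  71  73  69  65 226 250 254 128]
 [167 198 200 183 206 203 228 255 
[... 388 characters left out ...]
66  75  78 255  61 145 143]
 [ 77  76  69  70  69  70  69  68  70  69  67  68  75  81 255  61 146 144]
 [ 75  76  68  71  68  70  69  69  68  69  68  68  74  82 255  63 145 144]
 [ 75  76  70  69  69  69  69  69  69  68  69  67  80  83 255  62 146 143]
 [ 75  76  69  70  69  70  70  69  69  68  68  67  81  86 255  62 146 144]
 [ 77  76  69  69  70  70  69  69  69  68  68  67  81  90 255  63 145 143]
 [ 75  75  69  69  69  69  70  69  68  69  68  67  81  77 197  75 146 143]]
side line 0.2353925542504387 -0.6937276740520809
t 23.88 pos [ 0.3637 -0.1562  0.19  ] F [ 0.5  0.5 -0.6] w -0.0 
rot deg [-34.63  -4.37  13.83] 
trans now mm [ 116.9 -319.7  223.4] 
trans after rot [  34.6 -405.5  -10. ]
```

Beak edge is now 2.44 px from the nib edge (2.5 px expected when aligned), so the knob is on the mark. Lock again.

```bash
python3 -m handwheel '[{"translation":[0.006,-0.022,-0.033],"angular":[0,0,0],"hand":1},{"translation":[0,0,0],"angular":[-5.77,-0.73,2.3],"hand":1},{"translation":[0,0,0],"angular":[-5.77,-0.73,2.3],"hand":1},{"translation":[0,0,0],"angular":[-5.77,-0.73,2.3],"hand":1},{"translation":[0,0,0],"angular":[-5.77,-0.73,2.3],"hand":1},{"translation":[0,0,0],"angular":[-5.77,-0.73,2.3],"hand":1},{"translation":[0,0,0],"angular":[-5.77,-0.73,2.3],"hand":1},{"translation":[0,0,0],"angular":[0,0,0],"hand":1}]'; python3 -m handwheel '[{"translation":[0.0034,-0.041,0],"angular":[0,0,0],"hand":1},{"translation":[0.0034,-0.041,0],"angular":[0,0,0],"hand":1},{"translation":[0.0034,-0.041,0],"angular":[0,0,0],"hand":1},{"translation":[0.0034,-0.041,0],"angular":[0,0,0],"hand":1},{"translation":[0.0034,-0.041,0],"angular":[0,0,0],"hand":1},{"translation":[0.0034,-0.041,0],"angular":[0,0,0],"hand":1},{"translation":[0.0034,-0.041,0],"angular":[0,0,0],"hand":1},{"translation":[0.0034,-0.041,0],"angular":[0,0,0],"hand":1},{"translation":[0.0034,-0.041,0],"angular":[0,0,0],"hand":1},{"translation":[0.0034,-0.036,0],"angular":[0,0,0],"hand":1}]'; python3 -m handwheel '[{"translation":[0,0,0],"angular":[0,0,0],"hand":1},{"translation":[0,0,0],"angular":[0,0,0],"hand":1}]';python3 -c "
from h import *
go(rail(-80,150,132),DOWN)"
```

```text
clock: 24.55
position: [0.3644, -0.1528, 0.231]
ee_rot: [0.001, 0.996, -0.093, 0.001]
contact_force: [0.3, 0.4, -0.5]
width: -0.0004
gripper_force: 0.0
clock: 25.38
position: [0.4754, 0.2366, 0.2297]
ee_rot: [-0.001, 0.995, -0.096, -0.001]
contact_force: [0.1, -1.5, 0.0]
width: 0.0
gripper_force: 0.0
clock: 25.55
position: [0.4753, 0.2354, 0.2291]
ee_rot: [-0.0, 0.995, -0.095, -0.002]
contact_force: [-0.3, -0.9, 0.3]
width: 0.0002
gripper_force: 0.0
t 25.55 pos [0.4753 0.2354 0.2291] F [-0.3 -0.9  0.3] w 0.0002 
rot deg [0.01 0.18 0.18] 
trans now mm [ 0.5  0.2 97.1] 
trans after rot [ 0.2  0.2 97.1]
```

```bash
python3 -m handwheel '[{"translation":[0,0,0.033],"angular":[0,0,0],"hand":1},{"translation":[0,0,0.033],"angular":[0,0,0],"hand":1},{"translation":[0,0,0.031],"angular":[0,0,0],"hand":1},{"translation":[0,0,0],"angular":[0,0,0],"hand":1},{"translation":[0.01,0,0],"angular":[0,0,0],"hand":1},{"translation":[0.01,0,0],"angular":[0,0,0],"hand":1},{"translation":[0.01,0,0],"angular":[0,0,0],"hand":1},{"translation":[0.01,0,0],"angular":[0,0,0],"hand":1},{"translation":[0.01,0,0],"angular":[0,0,0],"hand":1},{"translation":[0.01,0,0],"angular":[0,0,0],"hand":1}]'; python3 -m handwheel '[{"translation":[0.01,0,0],"angular":[0,0,0],"hand":1},{"translation":[0.008,0,0],"angular":[0,0,0],"hand":1},{"translation":[0,0,0],"angular":[0,0,0],"hand":1},{"translation":[0,0,0],"angular":[0,0,0],"hand":1}]'; python3 -c "
from h import *
go(rail(10,150,132),DOWN)"
```

```text
clock: 26.38
position: [0.5356, 0.2227, 0.1343]
ee_rot: [-0.001, 0.995, -0.097, 0.001]
contact_force: [-1.1, -1.1, 1.3]
width: -0.0003
gripper_force: 0.6
clock: 26.72
position: [0.552, 0.2193, 0.133]
ee_rot: [-0.0, 0.995, -0.097, -0.0]
contact_force: [-1.3, 0.2, 0.1]
width: -0.0003
gripper_force: 0.0
t 26.72 pos [0.552  0.2193 0.133 ] F [-1.3  0.2  0.1] w -0.0003 
rot deg [-0.01  0.   -0.05] 
trans now mm [11.8 -0.9  1. ] 
trans after rot [11.8 -0.9  1. ]
```

```bash
python3 -m handwheel '[{"translation":[0.006,0,0],"angular":[0,0,0],"hand":1},{"translation":[0.004,0,0],"angular":[0,0,0],"hand":1},{"translation":[0.003,0,0],"angular":[0,0,0],"hand":1},{"translation":[0.002,0,0],"angular":[0,0,0],"hand":1},{"translation":[0.001,0,0],"angular":[0,0,0],"hand":1},{"translation":[0,0,0],"angular":[0,0,0],"hand":1},{"translation":[0,0,0],"angular":[0,0,0],"hand":1}]'; python3 -c "
from h import *
go(rail(10,150,132),DOWN)"
```

```text
clock: 27.3
position: [0.5637, 0.217, 0.1329]
ee_rot: [-0.0, 0.995, -0.097, -0.004]
contact_force: [-7.4, 1.6, 3.1]
width: 0.0001
gripper_force: 3.5
t 27.3 pos [0.5637 0.217  0.1329] F [-7.4  1.6  3.1] w 0.0001 
rot deg [ 0.02  0.41 -0.03] 
trans now mm [-0.1 -0.9  0.9] 
trans after rot [-0.1 -0.9  0.9]
```

Locked at the stop again. Withdraw and check.

```bash
python3 -m handwheel '[{"translation":[-0.02,0,0],"angular":[0,0,0],"hand":1},{"translation":[-0.03,0,0],"angular":[0,0,0],"hand":1},{"translation":[-0.03,0,0],"angular":[0,0,0],"hand":1},{"translation":[0,0,-0.04],"angular":[0,0,0],"hand":1},{"translation":[0,0,-0.04],"angular":[0,0,0],"hand":1},{"translation":[-0.04,0,-0.02],"angular":[0,0,0],"hand":1},{"translation":[-0.04,0,0],"angular":[0,0,0],"hand":1},{"translation":[0,0,0],"angular":[0,0,0],"hand":1}]'; python3 - <<'E'
from h import *
a=cv2.cvtColor(manip.get_image("side"),cv2.COLOR_RGB2BGR);b=cv2.cvtColor(manip.get_image("top"),cv2.COLOR_RGB2BGR)
G=cv2.cvtColor(b,cv2.COLOR_BGR2GRAY);print(G[211:217,322:330])
A=cv2.resize(a[150:270,195:265],None,fx=4.5,fy=4.5,interpolation=cv2.INTER_CUBIC)
c=np.zeros((540,800,3),np.uint8); c[:,:315]=A; c[:384,320:]=b[:,0:480]; cv2.imwrite("pics/c8.png",c)
E
```

```text
clock: 27.97
position: [0.4068, 0.2472, 0.2337]
ee_rot: [-0.001, 0.995, -0.095, -0.001]
contact_force: [-0.9, -1.2, -0.9]
width: 0.0001
gripper_force: 0.0
[[134 222 242 254  88  66  67  63]
 [139 193 242 247  81  60  64  70]
 [ 98 151 225 224 165 162 125  70]
 [ 52 125 215 216 215 245 163  68]
 [236 225 223 220 220 252 171  66]
 [193 177 200 197 225 254 158  65]]
```

View pics/c8.png

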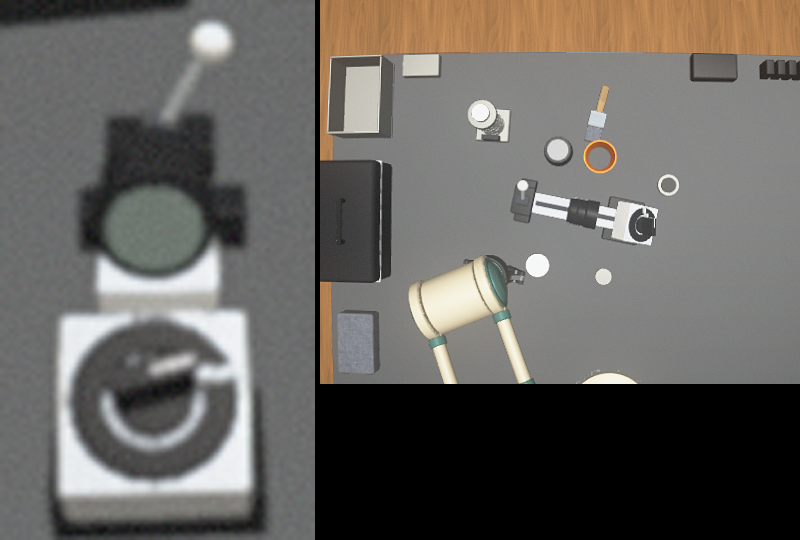

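The lever leans fully away, with its ball at (211,42) in the crop. The beak lies at the nib (215,370), the knob is unchanged by locking, and everything else is where it was.

```bash
python3 -c "
from rig import manip
print(manip.sign_off())"
```

```text
the job is handed in; nothing more can be done
None
```

The job is handed in at about 28 s: the rail was unlocked, the knob turned onto the nib to within about 0.02 rad as measured in the images, and the rail locked again; because my first setting was about 0.05 rad off, I locked, unlocked, corrected the knob and relocked, and the collar and the other things on the shelf look unmoved.

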